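# Fit the filler block beside the tube block in the dry-block heater

## Robot

A 7-joint arm with a two-finger parallel gripper is mounted at the origin on the work surface. World frame = base frame: x ahead of the robot, y to its left, z up, the work surface at z = 0. Lengths are in m, angles in rad, forces in N, time in s.
With the tool pointing down it reaches from about 0.35 to 0.9 m from the base axis. Payload 8.1 kg.
Tool frame: the origin (TCP) lies at the very end of the fingers, on their centre line; the grasp point (between the pads) lies 19 mm behind it (arm.tcp_to_grasp is the distance from the TCP to the grasp point, in m); z points along the fingers, y is the line along which they close (so a half turn about z gives the same grasp; the last joint's range is limited). The gripper opens to 92 mm and grips with 3 to 60 N. Pads are 19 mm wide; open, the fingers measure 130 mm over their backs; the gripper's body (75 mm by 190 mm) begins 47 mm behind the grasp point.
Start: joints at [1.144, 0.434, 0.025, 1.573, -0.012, 1.134, -0.075], TCP at [0.199, -0.593, 0.206] pointing down, gripper open.
Joint ranges: [-2.62, 2.62], [-0.44, 2.09], [-1.27, 1.32], [0.08, 2.57], [-1.32, 4.46], [0.12, 2], [-2.74, 2.74]. Speed limits (rad/s): [2.22, 2.22, 3.01, 3.01, 3.14, 3.14, 3.14].

## Interface

Orientations are given as a rotation vector (axis times angle).
In Python, from cell import arm, viewer, sign_off gives the robot as it stands (arm), with the cameras (viewer) and the job as plain functions.
- The arm moves only by the shell command python3 nudge.py 'ROWS' [FORCE]. ROWS is a JSON list of rows, 1 to 10 of them, each written [[dx, dy, dz], turn, opening]: dx, dy, dz in m, then a turn about the tool's z in rad, then the opening from 0.0 (shut) to 1.0 (fully open); each row shifts and turns the commanded pose from where the row before left it, along the tool's axes as they then stand; what a row does not reach is not made up. A row lasts 1/10 s, in which the tool goes at most 0.05 m and 0.15 rad, less where a joint would pass 70% of its speed; a pose out of reach is approached as far as the arm can. The fingers move at their own pace and stop on an object; FORCE is the grip in N (left out, the last holds). Time passes only in rows, so rows that do not move let the fingers close. It prints the time, the measured TCP pose, the force, the opening and the grip force at its end. Input that does not fit is refused with a message, and nothing moves.
- arm.observe(): the state, without advancing time (a new reading comes with each control period).
- viewer.get_image(name): name is "scene" or "side" or "wrist"; returns a dict with "image" (384x512x3 uint8, blue, green, red), "fx", "fy", "cx", "cy" (pixels), "cam_to_world" (4x4, takes a point from camera to world coordinates); the wrist camera has in their place "mount" (4x4, takes a point from camera to tool coordinates, whose origin is the TCP and whose axes are the flange's). Camera axes: x right, y down, z forward; pixel columns grow to the right and rows downward; lengths in m; the calibration is good to about 2 mm. The wrist camera is an equidistant fisheye: a pixel r from the principal point sees the ray r / f radians off the axis. A picture is of the moment at which its call begins: read the wrist's pose just before it. There is no depth.
- sign_off(): hands the job in; it is judged then, once.
The state is a dict: "clock": time; "joints": joint angles; "dq": joint speeds; "joint_efforts": joint torques, N m; "position": TCP position; "ee_rot": TCP orientation; "force": force on the tool from outside, world axes, zero at the start; "ft_torque": the same for the moment, N m; "width": opening from 0.0 (shut) to 1.0 (fully open); "gripper_force": force on a finger pad.
Only numpy, scipy, OpenCV 4.12 (cv2) and the standard library are available. Lean on these libraries where they do the work, as an engineer would, in place of code of your own. Each camera call takes 0.05 s, during which the arm holds its last target. There are 200 camera calls.

## Task

The bay of the dry-block heater is not full: beside the tube block there is a gap, and exactly one of the three aluminium filler blocks fills it - the others are either too thick to go in or leave it loose. Find by feel which one it is and set it upright in the gap, fully down on the deck; leave the other two out on the bench, and do not shove or knock over the bottle, jar, beaker or dish.

Things in the scene. Friction and masses are not known exactly. Their poses are not given: they have to be found in the camera images.
- heater: low white dry-block heater fixed to the bench, 130 mm (x) by 310 mm (y), dark deck 60 mm above the bench; origin at the centre of its underside. Mid-deck is a bay, 64 mm (x) by 90.5 mm (y) inside, framed by aluminium walls 6 mm thick, 25 mm tall. One tube block stands in it against the -y end wall; the gap is between that block's +y face and the +y end wall
- bay_end (a point): middle of the inner face of the bay's +y end wall, at deck height; axes as the heater's, 45.25 mm to +y of the heater's origin. The gap starts here and runs to -y. The filler stands in it with its thickness along y. The right one has 2.5 mm play along y (6 mm along x), the next thinner about 8.5 mm; the next thicker is 3.5 mm too thick to enter
- block_a: blue tube block, 60 mm along x, 35 mm tall plus 12 mm green tube caps along its -y edge, fixed; origin at the middle of the lower edge of its -y end face, from which it extends to +y by its width (unmarked, 55 to 72 mm, different for each). Any of the three may be the one in the bay; the other two stand on the deck outside it
- block_b: blue tube block, 60 mm along x, 35 mm tall plus 12 mm green tube caps along its -y edge, fixed; origin at the middle of the lower edge of its -y end face, from which it extends to +y by its width (unmarked, 55 to 72 mm, different for each). Any of the three may be the one in the bay; the other two stand on the deck outside it
- block_c: blue tube block, 60 mm along x, 35 mm tall plus 12 mm green tube caps along its -y edge, fixed; origin at the middle of the lower edge of its -y end face, from which it extends to +y by its width (unmarked, 55 to 72 mm, different for each). Any of the three may be the one in the bay; the other two stand on the deck outside it
- filler_a: bare-aluminium filler block standing on the bench: 58 mm long (x), 75 mm tall, thickness along y; origin at the centre of its underside. The three look alike but differ in thickness (16 to 32 mm, at least 5 mm apart, unmarked, in no told order). Lower edges of the broad faces chamfered 3 mm. Pinch it across its thickness near the top; 150 to 450 g
- filler_b: bare-aluminium filler block standing on the bench: 58 mm long (x), 75 mm tall, thickness along y; origin at the centre of its underside. The three look alike but differ in thickness (16 to 32 mm, at least 5 mm apart, unmarked, in no told order). Lower edges of the broad faces chamfered 3 mm. Pinch it across its thickness near the top; 150 to 450 g
- filler_c: bare-aluminium filler block standing on the bench: 58 mm long (x), 75 mm tall, thickness along y; origin at the centre of its underside. The three look alike but differ in thickness (16 to 32 mm, at least 5 mm apart, unmarked, in no told order). Lower edges of the broad faces chamfered 3 mm. Pinch it across its thickness near the top; 150 to 450 g
- amber_bottle: brown glass bottle, 56 mm across, 105 mm tall, bystander; origin at the centre of its underside
- jar: white jar with red lid, 52 mm across, 65 mm tall, bystander; origin at the centre of its underside
- beaker: glass beaker, 64 mm across, 85 mm tall, bystander; origin at the centre of its underside
- dish: whitish round lidded dish, 94 mm across, 16 mm tall, bystander; origin at the centre of its underside

How it is judged:
By the outcome, as a careful person would: the job done as asked, in the order asked, and still so for the second after the job is handed in, with the robot touching nothing.
It also fails if it takes over 72 s, if anything falls off the work surface, if the arm or the gripper's body presses on something with over 40 N, if the wrist force passes 120 N, or if a joint passes its speed limit or range.

## Working session

There is one attempt and no reset: what is moved stays moved. The work goes in short steps, Python scripts to look and compute and a shell command to move; the robot and the scene stay as the last step left them, time stands still between calls to the robot, and variables do not carry over. Pictures are saved under pics/ and viewed, at most 10 in all, crops included, and the job is handed in when it is done.

```bash
ls; mkdir -p pics; python3 - <<'E'
from cell import arm, viewer, sign_off
import cv2,json
o=arm.observe(); print(o)
for n in("scene","side"):
    d=viewer.get_image(n); cv2.imwrite(f"pics/{n}0.png",d["image"]); print(n,d["fx"],d["fy"],d["cx"],d["cy"],d["cam_to_world"])
E
```

```text
cell.py
nudge.py
pics
{'clock': 0.0, 'joints': array([ 1.14442193,  0.43523666,  0.02497464,  1.57410335, -0.01162209,
        1.13397814, -0.07511111]), 'dq': array([-0.00064743, -0.00045211,  0.00083709,  0.00024572, -0.00102668,
        0.00161579,  0.0009461 ]), 'joint_efforts': array([ 8.75442420e-04, -6.67851591e+01,  9.85650681e-01, -3.14457572e+01,
       -6.04482251e-02,  4.28532623e-02,  1.49222215e-04]), 'position': array([ 0.19861845, -0.59202808,  0.20503409]), 'ee_rot': array([-3.09902445e+00, -5.05975372e-01,  5.91650637e-04]), 'force': array([-0.51842879, -0.29439296,  0.8486477 ]), 'ft_torque': array([-0.00020218,  0.04648882,  0.01320276]), 'gripper_force': 0.0, 'width': 0.9995081856583354}
scene 359.9909095394808 359.9909095394808 250.6878243108583 197.98640726258984 [[-0.59148482  0.69348555 -0.41136783  0.93882478]
 [ 0.80619861  0.49993192 -0.31640461  0.29802523]
 [-0.01376612 -0.5187927  -0.85478923  0.88362234]
 [ 0.          0.          0.          1.        ]]
side 362.87102554773963 362.87102554773963 262.66397332506443 192.9049156667154 [[-0.9865796  -0.12371591  0.10656014  0.4642684 ]
 [-0.16275766  0.69291235 -0.70241186  0.5924767 ]
 [ 0.01306269 -0.71032869 -0.7037489   0.65504924]
 [ 0.          0.          0.          1.        ]]
```

View pics/scene0.png

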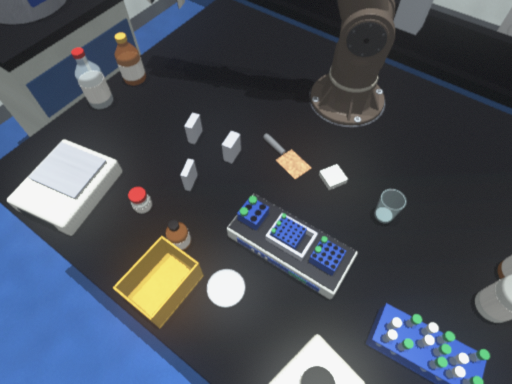

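View pics/side0.png

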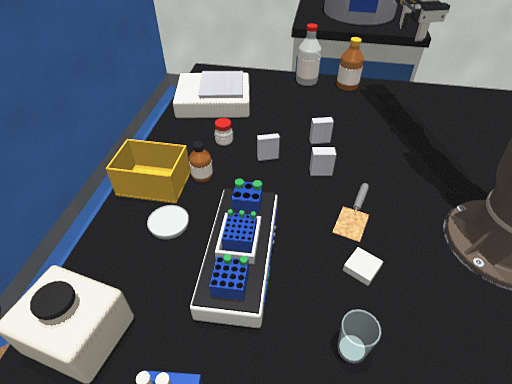

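Scene view: the fillers are at (193,128), (231,146) and (189,174), the heater is at about (290,245), and the bay block is at (290,233). The bottle is at (178,235), the jar at (140,200), the dish at (226,288) and the beaker at (390,205). The side view agrees, with the fillers at (321,130), (322,161) and (268,147). Next I'll zoom in.

```bash
cat > h.py <<'E'
import numpy as np,cv2
from cell import arm, viewer, sign_off
from scipy.spatial.transform import Rotation as R
def ray(d,uv,pose=None):
    u,v=uv
    a=np.array([(u-d["cx"])/d["fx"],(v-d["cy"])/d["fy"]])
    if "mount" in d:
        th=np.linalg.norm(a); q=np.r_[a/max(th,1e-9)*np.sin(th),np.cos(th)]
        T=np.eye(4);T[:3,:3]=R.from_rotvec(pose["ee_rot"]).as_matrix();T[:3,3]=pose["position"]
        M=T@np.array(d["mount"])
    else: q=np.r_[a,1];M=np.array(d["cam_to_world"])
    return M[:3,3],M[:3,:3]@q
def onz(d,uv,z,pose=None):
    o,q=ray(d,uv,pose); return o+q*(z-o[2])/q[2]
E
python3 - <<'E'
from h import *
a=cv2.imread("pics/scene0.png");b=cv2.imread("pics/side0.png")
c=lambda im,x,y,w,h,k:cv2.resize(im[y:y+h,x:x+w],None,fx=k,fy=k,interpolation=cv2.INTER_CUBIC)
L=np.vstack([c(a,170,105,80,95,4)[:300,:400] if 0 else cv2.resize(a[105:200,170:250],(400,300)*0 or (320,300)),cv2.resize(b[110:182,250:340],(320,300))])
Rr=np.vstack([cv2.resize(a[185:300,220:365],(480,300)),cv2.resize(b[175:325,190:285],(480,300))])
cv2.imwrite("pics/crop1.png",np.hstack([L,Rr]))
D={n:viewer.get_image(n) for n in("scene","side")}
for n,z in(("scene",.075),("side",.075)):
    hsv=cv2.cvtColor(D[n]["image"],cv2.COLOR_BGR2HSV)
    m=((hsv[...,2]>90)&(hsv[...,1]<60)).astype(np.uint8)
    k,l,s,ce=cv2.connectedComponentsWithStats(m)
    for i in range(1,k):
        if 60<s[i,4]<3000: print(n,s[i],ce[i].round(1),onz(D[n],ce[i],.04)[:2].round(3))
E
```

```text
scene [   0    0   57   23 1002] [23.2 10.6] [ 0.355 -1.293]
scene [ 348    0  164   36 2821] [445.1  12.6] [-0.603  0.102]
scene [312  73  73  53 935] [355.8 106. ] [0.055 0.056]
scene [184 112  18  32 408] [192.9 127.3] [ 0.43  -0.313]
scene [221 130  20  33 473] [231. 146.] [ 0.42 -0.17]
scene [264 133  22  22 162] [274.2 143.4] [ 0.336 -0.071]
scene [180 158  17  33 379] [188.5 173.7] [ 0.571 -0.207]
scene [319 163  30  27 505] [332.9 176.1] [0.338 0.132]
scene [375 188  32  35 741] [389.7 204.6] [0.33  0.302]
scene [131 194  21  20 211] [142.7 205.4] [ 0.724 -0.239]
scene [ 226  212  132   87 2400] [296.9 257.5] [0.605 0.181]
scene [175 231  16  18 116] [184.4 242.1] [ 0.738 -0.074]
scene [ 475  255   37   68 1488] [497.2 296.6] [0.414 0.61 ]
scene [ 206  268   40   40 1261] [225.5 287.6] [0.769 0.085]
scene [385 317  17  24 219] [393.1 328.8] [0.622 0.446]
scene [422 322  18  23 235] [430.1 333.2] [0.583 0.516]
scene [ 267  333  100   51 2788] [317.8 365.8] [0.787 0.349]
scene [455 353  14  11 121] [461.9 358.2] [0.592 0.59 ]
scene [451 366  15  11 125] [458.2 371.4] [0.622 0.5
[... 333 characters left out ...]
] [ 0.574 -0.205]
side [309 147  28  29 691] [322.2 160.8] [ 0.422 -0.169]
side [189 159  24  20 247] [201.2 171.2] [ 0.725 -0.071]
side [353 183  16  26 193] [360.8 195.1] [ 0.324 -0.055]
side [ 190  189   88  139 1632] [232.4 292.9] [0.57  0.252]
side [486 190  26  43 208] [496.4 215.1] [ 0.018 -0.044]
side [ 147  205   42   34 1110] [167.7 221.2] [0.751 0.104]
side [448 205  64  79 884] [475.4 250.6] [0.091 0.07 ]
side [215 212  47  52 555] [238.3 242.8] [0.584 0.135]
side [343 247  40  39 900] [362.4 265.6] [0.326 0.148]
side [ 339  309   42   54 1500] [356.9 334.1] [0.34  0.293]
side [136 371  16  13 172] [143.  377.7] [0.676 0.422]
side [155 372  16  12 147] [162.4 378.4] [0.646 0.418]
```

View pics/crop1.png

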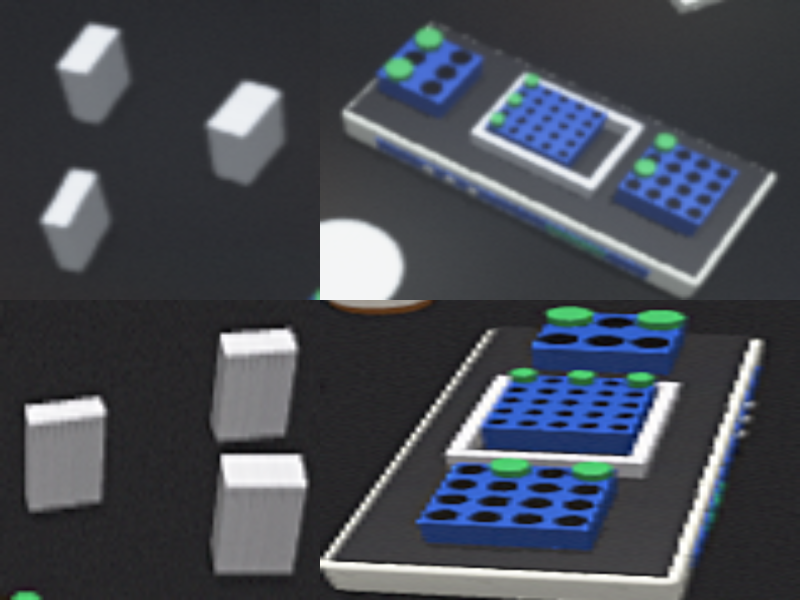

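The crops show the fillers standing upright with small yaws, and the block in the bay with the gap at its right (+y) end. The two views agree on filler positions of about (0.43,-0.31), (0.42,-0.17) and (0.573,-0.206). I'll move over them for a wrist view.

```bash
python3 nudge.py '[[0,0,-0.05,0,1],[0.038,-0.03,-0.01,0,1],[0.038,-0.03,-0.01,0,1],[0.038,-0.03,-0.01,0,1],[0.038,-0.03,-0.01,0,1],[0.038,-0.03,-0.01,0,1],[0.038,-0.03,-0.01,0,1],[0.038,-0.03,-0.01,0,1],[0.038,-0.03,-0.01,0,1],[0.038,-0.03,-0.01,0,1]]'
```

```text
refused: ROWS must be rows with the three-number parts in brackets of their own. Nothing was moved.
```

Refused on format, not on reach. It needs rows with the three-number parts in brackets of their own.

```bash
python3 nudge.py '[[[0,0,-0.05],0,1],[[0.038,-0.03,-0.01],0,1],[[0.038,-0.03,-0.01],0,1],[[0.038,-0.03,-0.01],0,1],[[0.038,-0.03,-0.01],0,1],[[0.038,-0.03,-0.01],0,1],[[0.038,-0.03,-0.01],0,1],[[0.038,-0.03,-0.01],0,1],[[0.038,-0.03,-0.01],0,1],[[0.038,-0.03,-0.01],0,1]]'; python3 nudge.py '[[[0.038,-0.03,0],0,1],[[0,0,0],0.107,1],[[0,0,0],0.107,1],[[0,0,0],0.107,1],[[0,0,0],0,1],[[0,0,0],0,1]]'
python3 - <<'E'
from h import *
p=arm.observe();d=viewer.get_image("wrist");cv2.imwrite("pics/w1.png",d["image"])
np.save("w1.npy",dict(p=p,d=d),allow_pickle=True)
print(p["position"],p["ee_rot"],d["fx"],d["cx"],d["cy"],np.round(d["mount"],3))
E
```

```text
clock: 1.2
position: [0.4377, -0.2259, 0.3464]
ee_rot: [3.1, 0.506, 0.0]
force: [1.4, 0.3, -0.3]
width: 1.0
gripper_force: 0.0
clock: 1.8
position: [0.4636, -0.1872, 0.3458]
ee_rot: [-3.142, -0.009, 0.0]
force: [0.4, -0.5, -0.0]
width: 1.003
gripper_force: 0.0
[ 0.46356494 -0.18721515  0.34575373] [-3.14157616e+00 -9.22920496e-03  3.14318144e-04] 297.3186396354542 254.19914200175333 192.84647221428648 [[-0.001 -0.968 -0.252  0.066]
 [ 1.    -0.001 -0.001  0.   ]
 [ 0.001 -0.252  0.968 -0.178]
 [ 0.     0.     0.     1.   ]]
```

View pics/w1.png

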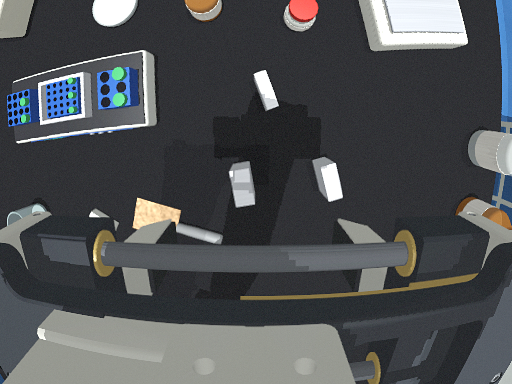

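The wrist view shows the filler tops at about (265,90), (325,165) and (240,172), and the heater on the left with the bay at (65,97). I'll measure the top faces at z = 0.075.

```bash
cat >> h.py <<'E'
def tops(d,p,z,boxes,lo):
    """bright patch nearest each box -> rectangle on plane z"""
    k=4
    g=cv2.cvtColor(d["image"],cv2.COLOR_BGR2GRAY)
    for x,y,w,h in boxes:
        c=cv2.resize(g[y:y+h,x:x+w],None,fx=k,fy=k,interpolation=cv2.INTER_CUBIC)
        t=lo if lo else (int(c.max())+0)*0.85
        cs,_=cv2.findContours((c>t).astype(np.uint8),0,2)
        q=max(cs,key=cv2.contourArea)[:,0]
        P=np.array([onz(d,((a+.5)/k-.5+x,(b+.5)/k-.5+y),z,p)[:2] for a,b in q])
        r=cv2.minAreaRect((P*1000).astype(np.float32)); print(int(c.max()),int(t),np.round(r[0],1),np.round(r[1],1),round(r[2],1))
E
python3 - <<'E'
from h import *
s=np.load("w1.npy",allow_pickle=True).item()
B=[(245,62,42,54),(305,150,42,60),(220,155,45,60)]
for f in (0,): tops(s["d"],s["p"],.075,B,0)
g=cv2.cvtColor(s["d"]["image"],cv2.COLOR_BGR2GRAY)
for n,(x,y,w,h) in zip("312",B):
    print(n,[int(v) for v in np.histogram(g[y:y+h,x:x+w],bins=range(60,270,10))[0]])
c=[cv2.resize(s["d"]["image"][y:y+h,x:x+w],(260,360),interpolation=cv2.INTER_CUBIC) for x,y,w,h in B]
cv2.imwrite("pics/c2.png",np.hstack(c))
E
```

```text
255 216 [ 572.5 -204. ] [58.1 19.1] 20.8
255 216 [ 431.4 -309.9] [58.8 25. ] 16.7
255 216 [ 443.6 -151.2] [5.  9.1] 89.4
3 [12, 4, 5, 5, 8, 14, 14, 18, 6, 5, 9, 7, 3, 11, 12, 89, 38, 4, 3, 331]
1 [15, 9, 12, 8, 15, 15, 14, 39, 214, 49, 3, 5, 4, 9, 5, 15, 10, 17, 6, 491]
2 [6, 21, 12, 10, 8, 14, 24, 39, 74, 54, 163, 43, 29, 36, 350, 72, 0, 1, 2, 14]
```

View pics/c2.png

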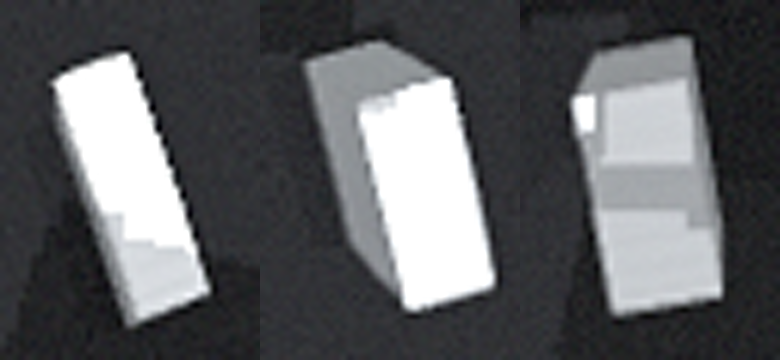

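The F3 top is 58×19 mm at 20.8°, and F1 is 59×25 mm at 16.7°. F2's top corners in the wrist image are about (229.5,170.8), (248.7,168), (254.9,204.5) and (236.1,207.5). Next, a view over the heater.

```bash
python3 nudge.py '[[[0.007,-0.0435,0.008],0,1],[[0.007,-0.0435,0.008],0,1],[[0.007,-0.0435,0.008],0,1],[[0.007,-0.0435,0.008],0,1],[[0.007,-0.0435,0.008],0,1],[[0.007,-0.0435,0.008],0,1],[[0.007,-0.0435,0.008],0,1],[[0.007,-0.0435,0.008],0,1],[[0,0,0],0,1],[[0,0,0],0,1]]'
python3 - <<'E'
from h import *
s=np.load("w1.npy",allow_pickle=True).item()
P=np.array([onz(s["d"],q,.075,s["p"])[:2] for q in [(229.5,170.8),(248.7,168),(254.9,204.5),(236.1,207.5)]])
print(P.round(4)); print(cv2.minAreaRect((P*1000).astype(np.float32)))
p=arm.observe();d=viewer.get_image("wrist")
np.save("w2.npy",dict(p=p,d=d),allow_pickle=True)
cv2.imwrite("pics/w2.png",cv2.resize(d["image"][0:230,100:400],(780,598),interpolation=cv2.INTER_CUBIC))
E
```

```text
clock: 2.85
position: [0.5184, 0.1618, 0.2814]
ee_rot: [3.142, 0.011, -0.002]
force: [0.8, 0.4, -0.2]
width: 1.003
gripper_force: 0.0
[[ 0.4479 -0.1493]
 [ 0.4523 -0.1788]
 [ 0.394  -0.1887]
 [ 0.3889 -0.1589]]
((420.79449462890625, -169.0194854736328), (59.7419548034668, 30.19411277770996), 9.24952220916748)
```

View pics/w2.png

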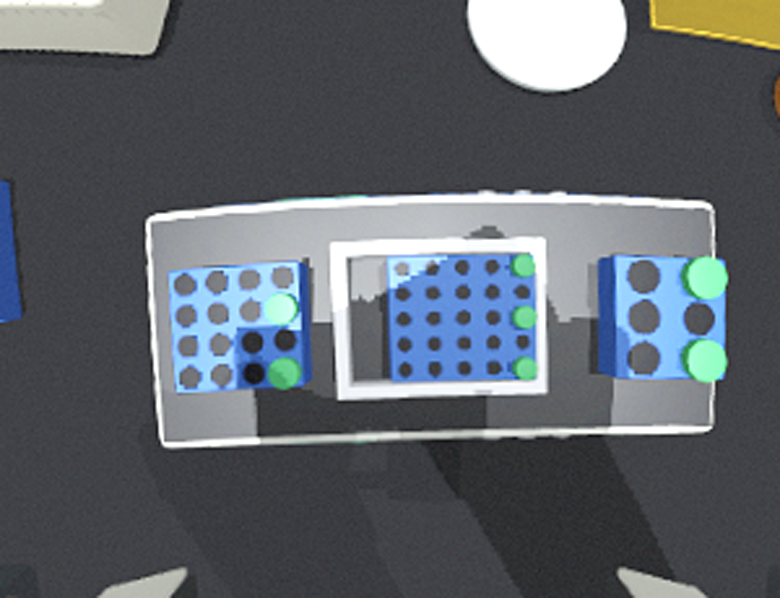

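The bay is in full view. In the crop (scale 2.6), the wall's outer top corners are (331,242), (545,238), (546,393) and (339,400), and the block's top +y edge runs from (387,256) to (391,383). F2's rectangle is 60×30 mm at 9°.

```bash
python3 - <<'E'
from h import *
s=np.load("w2.npy",allow_pickle=True).item();d,p=s["d"],s["p"]
f=lambda u,v,z:onz(d,(100+(u+.5)/2.6-.5,(v+.5)/2.6-.5),z,p)[:2]*1000
W=np.array([f(*q,.085) for q in[(331,242),(545,238),(546,393),(339,400)]])
print(W.round(1)); r=cv2.minAreaRect(W.astype(np.float32));print(r)
print("rim",cv2.minAreaRect(np.array([f(*q,.06) for q in[(147,216),(714,203),(713,431),(163,446)]],np.float32)))
print("blk",np.array([f(*q,.095) for q in[(387,256),(391,383),(536,253),(541,380)]]).round(1))
print("in",np.array([f(*q,.085) for q in[(350,258),(356,383)]]).round(1))
# same wall via colour-thresholded contour in scene & side
for n,bx in(("scene",(265,208,56,52)),("side",(205,205,70,65))):
    dd=viewer.get_image(n);x,y,w,h=bx;k=4
    c=cv2.resize(dd["image"][y:y+h,x:x+w],None,fx=k,fy=k,interpolation=cv2.INTER_CUBIC);hs=cv2.cvtColor(c,cv2.COLOR_BGR2HSV)
    m=((hs[...,2]>215)&(hs[...,1]<60)).astype(np.uint8)
    q=max(cv2.findContours(m,0,2)[0],key=cv2.contourArea)[:,0]
    P=np.array([onz(dd,((a+.5)/k-.5+x,(b+.5)/k-.5+y),.085)[:2]*1000 for a,b in q],np.float32);print(n,cv2.minAreaRect(P))
E
```

```text
[[615.5 196.1]
 [619.2  93.2]
 [543.   90.9]
 [538.5 192.4]]
((578.8231811523438, 143.3035125732422), (77.15840148925781, 102.95862579345703), 2.0545129776000977)
rim ((578.9998779296875, 143.23678588867188), (125.47350311279297, 302.2441101074219), 2.2773706912994385)
blk [[607.9 169.1]
 [547.9 166.9]
 [610.9  99.3]
 [550.4  95.5]]
in [[607.6 187. ]
 [546.8 184.1]]
scene ((611.5582275390625, 168.984130859375), (29.801639556884766, 70.49442291259766), 26.928462982177734)
side ((611.6849365234375, 170.20281982421875), (30.126590728759766, 72.89688110351562), 27.32726287841797)
```

The heater centre is about (0.579,0.143) with a yaw of 2.2°. The gap is about 20 mm, so the filler should be about 18 mm, which is F3, to be confirmed by grip width. Next I'll move above F3.

```bash
python3 nudge.py '[[[0.0065,0.0458,0.016],0,1],[[0.0065,0.0458,0.016],0,1],[[0.0065,0.0458,0.016],0,1],[[0.0065,0.0458,0.016],0,1],[[0.0065,0.0458,0.016],0,1],[[0.0065,0.0458,0.016],0,1],[[0.0065,0.0458,0.016],0,1],[[0.0065,0.0458,0.016],0,1],[[0,0,0],-0.12,1],[[0,0,0],-0.12,1]]';python3 nudge.py '[[[0,0,0],-0.12,1],[[0,0,0],0,1],[[0,0,0],0,1]]'
python3 - <<'E'
from h import *
p=arm.observe();d=viewer.get_image("wrist");print(p["position"],p["ee_rot"])
np.save("w3.npy",dict(p=p,d=d),allow_pickle=True)
hs=cv2.cvtColor(d["image"],cv2.COLOR_BGR2HSV)
m=((hs[...,2]>120)&(hs[...,1]<60)).astype(np.uint8)
k,l,s,c=cv2.connectedComponentsWithStats(m)
for i in range(1,k):
    if s[i,4]>150:print(s[i],c[i].round(0),onz(d,c[i],.075,p)[:2].round(3))
E
```

```text
clock: 4.0
position: [0.5703, -0.2093, 0.1532]
ee_rot: [3.118, 0.379, -0.002]
force: [0.3, 1.7, 0.7]
width: 0.997
gripper_force: 0.0
clock: 4.3
position: [0.5712, -0.2066, 0.1541]
ee_rot: [3.091, 0.559, 0.0]
force: [0.1, 0.0, -0.6]
width: 1.001
gripper_force: 0.0
[ 0.57123337 -0.20659052  0.15410832] [3.09104422e+00 5.58669044e-01 2.40780135e-04]
[184   0  58  33 582] [219.  21.] [ 0.704 -0.124]
[  425     0    87   190 13324] [474.  93.] [ 0.751 -0.384]
[   0   37  116  131 3064] [ 83. 103.] [ 0.597 -0.022]
[324  52  44  50 693] [338.  82.] [ 0.69 -0.24]
[  0  58  22  68 593] [ 8. 86.] [0.589 0.093]
[ 243  150   20   71 1374] [253. 185.] [ 0.577 -0.203]
[  0 211  51  55 681] [ 20. 229.] [0.43 0.04]
[458 211  54  54 706] [489. 229.] [ 0.627 -0.487]
[125 219  46  24 549] [149. 232.] [ 0.497 -0.124]
[338 219  46  24 550] [360. 232.] [ 0.569 -0.317]
[123 267  29  28 545] [136. 280.] [ 0.437 -0.123]
[359 267  28  25 472] [372. 279.] [ 0.526 -0.357]
[160 270  38  28 868] [179. 284.] [ 0.452 -0.167]
[283 281  23  15 258] [293. 288.] [ 0.49  -0.279]
[    3   310   352    74 19735] [179. 353.] [ 0.351 -0.192]
```

```bash
python3 nudge.py '[[[0.002,-0.002,0.036],0,1],[[0,0,0.036],0,1],[[0,0,0.038],0,1],[[0,0,0],0,0.6],[[0,0,0],0,0.3],[[0,0,0],0,0.1],[[0,0,0],0,0],[[0,0,0],0,0],[[0,0,0],0,0],[[0,0,0],0,0]]' 25;python3 nudge.py '[[[0,0,0],0,0],[[0,0,0],0,0]]' 40
```

```text
clock: 5.35
position: [0.5731, -0.2029, 0.0443]
ee_rot: [3.09, 0.566, 0.001]
force: [0.9, -0.1, 0.1]
width: 0.439
gripper_force: 0.0
clock: 5.55
position: [0.5729, -0.2028, 0.0438]
ee_rot: [3.09, 0.567, -0.0]
force: [0.8, -0.6, 0.3]
width: 0.266
gripper_force: 0.0
```

```bash
python3 nudge.py '[[[0,0,0],0,0],[[0,0,0],0,0],[[0,0,0],0,0],[[0,0,0],0,0]]' 40;python3 -c "
from cell import arm, viewer, sign_off
o=arm.observe();print(o['width']*92,o['gripper_force'])"
```

```text
clock: 5.95
position: [0.5729, -0.2029, 0.0438]
ee_rot: [3.09, 0.567, -0.0]
force: [0.8, -0.4, -0.5]
width: 0.19
gripper_force: 40.0
17.492547600369967 39.960694313049316
```

F3 is 17.5 mm thick, which gives 2.5–3 mm play in the 20–20.5 mm gap, so it is the match. I'll lift it, turn it to the heater's yaw and carry it over.

```bash
python3 nudge.py '[[[0,0,-0.045],0,0],[[0,0,-0.047],0,0],[[0,0,-0.048],0,0],[[0,0,0],0.11,0],[[0,0,0],0.11,0],[[0,0,0],0.105,0],[[0,0,0],0,0],[[0.002,-0.03,0],0,0],[[0.0025,-0.046,0],0,0],[[0.0025,-0.046,0],0,0]]' 40;python3 nudge.py '[[[0.0025,-0.046,0],0,0],[[0.0025,-0.046,0],0,0],[[0.0025,-0.046,0],0,0],[[0.0025,-0.046,0],0,0],[[0.0025,-0.046,0],0,0],[[0,-0.025,0],0,0],[[0,0,0],0,0],[[0,0,0],0,0],[[0,0,0],0,0]]'
python3 - <<'E'
from h import *
p=arm.observe();d=viewer.get_image("wrist");print(p["position"],p["ee_rot"],p["force"],p["width"]*92)
np.save("w4.npy",dict(p=p,d=d),allow_pickle=True)
cv2.imwrite("pics/w4.png",cv2.resize(d["image"][60:290,100:400],(780,598),interpolation=cv2.INTER_CUBIC))
E
```

```text
clock: 6.95
position: [0.5749, -0.0798, 0.1834]
ee_rot: [-3.141, -0.062, 0.001]
force: [0.0, 0.5, -1.0]
width: 0.189
gripper_force: 39.9
clock: 7.85
position: [0.5783, 0.1729, 0.1835]
ee_rot: [3.14, 0.059, -0.001]
force: [0.7, -0.0, -2.7]
width: 0.187
gripper_force: 39.9
[0.57832667 0.17294552 0.18345714] [ 3.13978716e+00  5.87310999e-02 -7.44142975e-04] [ 0.73599444 -0.04142579 -2.67491228] 17.230702296263793
```

View pics/w4.png

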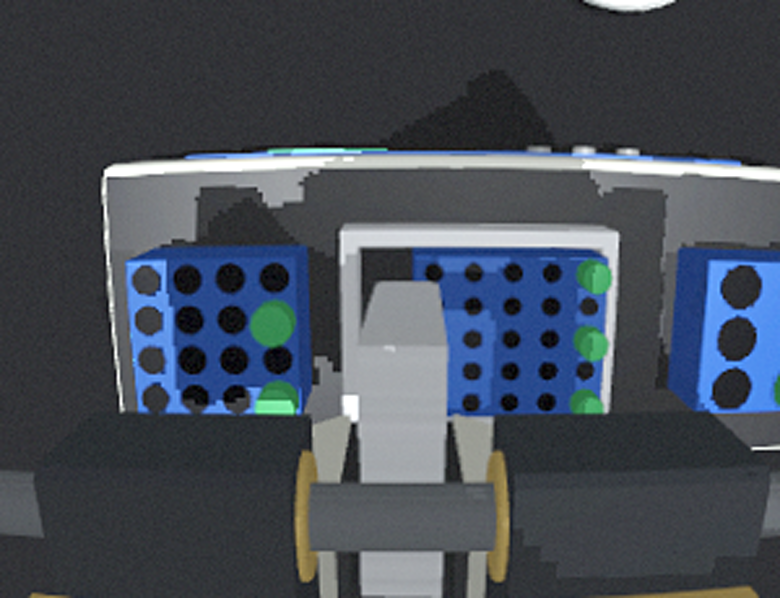

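The filler is held straight above the bay. At the far end the gap shows between the wall's inner top edge at (359,248) and the block's top edge at (413,250).

```bash
python3 - <<'E'
from h import *
s=np.load("w4.npy",allow_pickle=True).item();d,p=s["d"],s["p"]
f=lambda u,v,z:onz(d,(100+(u+.5)/2.6-.5,60+(v+.5)/2.6-.5),z,p)[:2]*1000
print("inner",f(359,248,.085),"blk",f(413,250,.095),"wallouter L",f(341,228,.085),"R",f(618,230,.085))
# filler bottom far edge (z = tcp-.044) corners 
z=p["position"][2]-.044
print("filler bottom", f(376,283,z),f(436,283,z),"top",f(359,347,z+.075),f(447,347,z+.075))
E
```

```text
inner [608.65217282 189.27171799] blk [609.91235513 170.00635383] wallouter L [615.71805901 195.94994273] R [619.74843104  94.63691815]
filler bottom [605.63861817 181.3007159 ] [606.28440249 163.81199348] top [605.96390028 182.27889895] [606.59761875 164.94660567]
```

```bash
python3 nudge.py '[[[-0.0003,-0.0055,0.02],0,0],[[0,0,0.025],0,0],[[0,0,0],0,0],[[0,0,0.004],0,0],[[0,0,0.004],0,0],[[0,0,0.004],0,0],[[0,0,0],0,0]]';  python3 -c "
from cell import arm, viewer, sign_off
o=arm.observe();print(o['position'],o['force'],o['ft_torque'])"
```

```text
clock: 8.6
position: [0.5776, 0.1798, 0.1268]
ee_rot: [3.141, 0.059, -0.0]
force: [-0.6, 0.4, -2.1]
width: 0.188
gripper_force: 39.9
[0.57764536 0.17976833 0.12680897] [-0.58006036  0.42857387 -2.14200945] [ 0.02290051  0.07837068 -0.02993534]
```

```bash
python3 nudge.py '[[[0,0.001,0],0,0],[[0,0,0.004],0,0],[[0,0,0.004],0,0],[[0,0,0.004],0,0],[[0,0,0.003],0,0],[[0,0,0],0,0]]';  python3 -c "
from cell import arm, viewer, sign_off
o=arm.observe();print(o['position'],o['force'],o['ft_torque'])"
```

```text
clock: 9.2
position: [0.5773, 0.1791, 0.1112]
ee_rot: [3.141, 0.059, -0.001]
force: [0.8, -0.5, -2.8]
width: 0.189
gripper_force: 39.9
[0.57732129 0.17910215 0.11115685] [ 0.75027654 -0.50519854 -2.76201244] [ 0.07842238 -0.01337035  0.00250195]
```

It's entering freely, with the underside now at about 0.067. I'll feel the play in y here and then lower it the rest of the way.

```bash
for i in 1; do python3 nudge.py '[[[0,-0.001,0],0,0],[[0,-0.001,0],0,0],[[0,-0.001,0],0,0],[[0,0,0],0,0]]';python3 nudge.py '[[[0,0.0015,0],0,0],[[0,0.0015,0],0,0],[[0,0.001,0],0,0],[[0,0.001,0],0,0],[[0,0.001,0],0,0],[[0,0,0],0,0]]'; done
```

```text
clock: 9.6
position: [0.5778, 0.1815, 0.1119]
ee_rot: [3.14, 0.059, 0.0]
force: [0.3, -2.9, -1.3]
width: 0.187
gripper_force: 40.0
clock: 10.2
position: [0.5777, 0.178, 0.112]
ee_rot: [-3.139, -0.061, -0.001]
force: [-0.4, 5.4, -3.7]
width: 0.193
gripper_force: 39.9
```

It touched on both sides within about 3 mm of travel, so this is the right filler. I'll centre it and lower it to the deck.

```bash
python3 nudge.py '[[[0,-0.0015,0],0,0],[[0,0,0],0,0],[[0,0,0.003],0,0],[[0,0,0.003],0,0],[[0,0,0.002],0,0],[[0,0,0.001],0,0],[[0,0,0],0,0]]'
```

```text
clock: 10.9
position: [0.5782, 0.1782, 0.1036]
ee_rot: [-3.14, -0.059, -0.002]
force: [-1.6, 4.2, 7.4]
width: 0.19
gripper_force: 39.9
```

It's on the deck: 7 N upward at the expected height. I'll release with a partial opening and retreat up.

```bash
python3 nudge.py '[[[0,0,0],0,0.4],[[0,0,0],0,0.4],[[0,0,0],0,0.4],[[0,0,0],0,0.4],[[0,0,0],0,0.4]]'; python3 nudge.py '[[[0,0,-0.02],0,0.4],[[0,0,-0.04],0,0.4],[[0,0,-0.045],0,0.4],[[-0.02,0,-0.045],0,0.4],[[-0.02,0,-0.04],0,0.4],[[0,0,0],0,0.4],[[0,0,0],0,0.4]]'
python3 - <<'E'
from h import *
p=arm.observe();d=viewer.get_image("wrist")
s=viewer.get_image("side");a=viewer.get_image("scene")
cv2.imwrite("pics/f.png",np.hstack([cv2.resize(d["image"][0:230,140:380],(400,400)),cv2.resize(s["image"][90:330,140:390],(400,400))]))
E
```

```text
clock: 11.4
position: [0.5777, 0.1773, 0.1026]
ee_rot: [3.141, 0.059, -0.001]
force: [0.1, 0.1, 0.2]
width: 0.398
gripper_force: 0.0
clock: 12.1
position: [0.538, 0.1763, 0.2939]
ee_rot: [-3.141, -0.059, -0.004]
force: [0.3, -0.5, -1.1]
width: 0.399
gripper_force: 0.0
```

View pics/f.png

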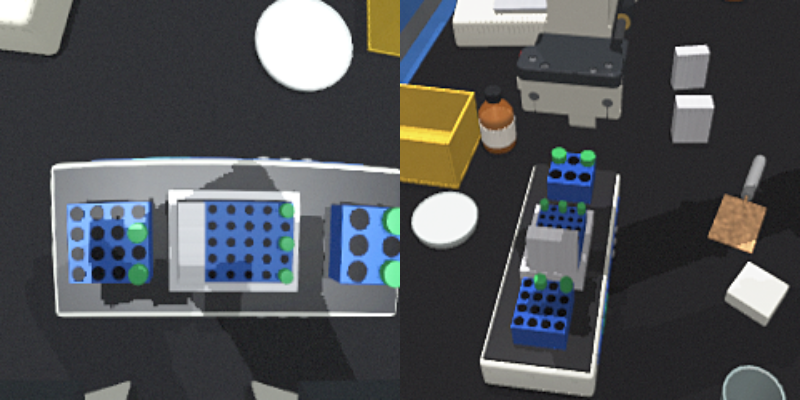

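The filler stands upright in the gap, filling it between the wall and the block, with its top at crop (192,243). The other two fillers, the bottle, the dish and the beaker stand where they were. Seating was confirmed by deck contact at TCP z = 0.1036, against an expected 0.104.

```bash
python3 -c "
from cell import arm, viewer, sign_off
print(sign_off())"
```

```text
the job is handed in; nothing more can be done
None
```

The 17.5 mm filler, the one that started at about (0.573, -0.204), is upright in the gap and fully down on the deck; the other two are still on the bench, nothing else was disturbed, and the job was handed in at about 12 s.

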